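# Change the grinding wheel on an upright spindle

### The arm

A 7-joint arm with a two-finger parallel gripper is mounted at the origin on the work surface. World frame = base frame: x ahead of the robot, y to its left, z up, the work surface at z = 0. Lengths are in m, angles in degrees, forces in N, time in s.
With the tool pointing down it reaches from about 0.425 to 0.925 m from the base axis. Payload 6.8 kg.
Tool frame: the origin (TCP) lies midway between the tips of the shut fingers; the grasp point (between the pads) lies 19 mm behind it (robot.pinch_z is the distance from the TCP to the grasp point, in m); z points along the fingers, y is the line along which they close (so a half turn about z gives the same grasp; the last joint's range is limited). The gripper opens to 85 mm and grips with 20 to 120 N. Pads are 22 mm wide; open, the fingers measure 114 mm over their backs; the gripper's body (76 mm by 85 mm) begins 54 mm behind the grasp point. The pads swing forward as they close: fully open they stand 13 mm farther back than shut.
Start: joints at [62.332, 27.33, 1.283, 89.118, -0.659, 63.558, -4.761], TCP at [0.247, -0.628, 0.231] pointing down, gripper open.
Joint ranges: [-169.35, 169.35], [-19.33, 120.38], [-80.79, 83.38], [13.8, 139.57], [-78.32, 258.32], [9.67, 109.79], [-169.56, 169.56]. Speed limits (degrees/s): [136.94, 136.94, 180, 180, 180, 180, 180].

### API

Orientations are given as [roll, pitch, yaw] about the fixed x, y, z axes, in that order (R = Rz(yaw) Ry(pitch) Rx(roll)).
In Python, from workcell import robot gives the robot as it stands. The module is installed in compiled form; this text tells all that it offers.
- The arm moves only by the tool move_arm, never from a script. Its argument "series" is a list of rows, each an object of numbers: "tx", "ty", "tz": the shift along the tool's x, y, z scaled (see below); "wx", "wy", "wz": the turn, a rotation vector about the tool's x, y, z scaled (see below). In form: [{"tx": .., "ty": .., "tz": .., "wx": .., "wy": .., "wz": ..}, ...]. A call has 1 to 20 rows; each row shifts and turns the commanded pose from where the row before left it, along the tool's axes as they then stand; what a row does not reach is not made up. The controller multiplies each number of a shift by 0.02 m and each number of a turn by 6 degrees. A row lasts 1/8 s, in which the tool goes at most 62.5 mm and 10.7 degrees, less where a joint would pass 70% of its speed; a pose out of reach is approached as far as the arm can. A call with a number of a shift or a turn outside -1 to 1 is refused whole. A call with a gripper value outside its range is refused whole. "hand" is the opening, from 0 (shut) to 1 (fully open), set as the call begins (left out, the last holds). The fingers move at their own pace and stop on an object; "grip_force" is the grip in N (left out, the last holds). Time passes only in rows, so rows that do not move let the fingers close. It gives the time, the measured TCP pose, the force, the opening and the grip force at its end, in the units of the state.
- robot.get_state(): the state, without advancing time (a new reading comes with each control period).
- robot.snapshot(name): name is "scene" or "top" or "wrist"; returns a dict with "img" (400x640x3 uint8, red, green, blue), "fx", "fy", "cx", "cy" (pixels), "R" (3x3) and "t" (3): a world point X has camera coordinates R X + t; the wrist camera has in their place "mount" (4x4, takes a point from camera to tool coordinates, whose origin is the TCP and whose axes are the flange's). Camera axes: x right, y down, z forward; pixel columns grow to the right and rows downward; lengths in m; the calibration is good to about 2 mm. A picture is of the moment at which its call begins: read the wrist's pose just before it. There is no depth.
- robot.job_done(): hands the job in; it is judged then, once.
Trained networks look in the newest picture that a camera, given by its name, has taken for a name from the list of things; names that differ only in an ending like _2 or _b are one class to them, and where a whole thing is asked for, a point or a joint stands for the part that bears it (a point fixed in the world has none). Each returns a list of dicts, best first, with "confidence" (0 to 1); they miss things now and then, are a little off and sometimes report something else, mostly with a low value. They report only what shows in the picture. A call takes as long as a camera call. They do not tell look-alikes from the thing itself.
- robot.outline_of(camera, name): "region" (400x640 bool, what is visible of it) and "bbox" ([left, top, right, bottom] in pixels, round what is visible of it).
- robot.landmark_of(camera, name): "pixel" ([column, row] in pixels: a listed point, or the origin of a listed thing).
The state is a dict: "time_s": time; "joint_pos": joint angles; "joint_velocities": joint speeds; "joint_torque": joint torques, N m; "tool_pos": TCP position; "tcp_rot": TCP orientation; "ft_force": force on the tool from outside, world axes, zero at the start; "ft_torque": the same for the moment, N m; "gripper_width": opening from 0.0 (shut) to 1.0 (fully open); "grip_force": force on a finger pad.
Only numpy, scipy, OpenCV 4.12 (cv2) and the standard library are available. Lean on these libraries where they do the work, as an engineer would, in place of code of your own. Each camera call takes 0.05 s, during which the arm holds its last target. There are 200 camera calls.

### The job

Change the grinding wheel on the upright spindle: first take off the small worn wheel and put it in the round scrap tin, then stack on the spindle, one after another, the new wheel, the flange with its wide side down, and the hexagonal nut on top, each fully home on the one below. Leave the closed tin of grinding paste where it stands.

Things in the scene. Friction and masses are not known exactly. Their poses are not given: they have to be found in the camera images.
- seat (a point): Upright steel spindle, fixed. This point: centre of its flat shoulder, 40 mm above the bench, on which the wheel sits; z up. Below: dark round base 110 mm across, 15 mm high, and a neck 34 mm across. Above the shoulder a plain spindle, 14 mm across, rises 70 mm, the last 12 mm tapering to a 4 mm tip. No thread: all slips on. Its place differs each time.
- tin_floor (a point): Empty round scrap tin, open on top, bare aluminium, 120 mm across at the rim, 110 mm at the foot, 30 mm high, wall and floor 3 mm. This point is the centre of its inner floor, 3 mm above the bench. Fixed to the bench; its place differs from start to start.
- worn_c (a point): Worn grinding wheel, brown-grey stone ring, the smaller of the two: 44 mm across, 20 mm thick, bore 22 mm, 60 g. At the start it lies on the spindle's shoulder with the spindle through it. This point is its centre, half-way up; z is its axis.
- wheel_c (a point): New grinding wheel, brown-grey stone ring, the larger: 60 mm across, 20 mm thick, bore 22 mm, 120 g, lying flat on the bench. This point is its centre, half-way up; z is its axis.
- flange_c (a point): Clamping flange, bright steel, 100 g: a disc 48 mm across and 6 mm thick with a hub 30 mm across and 16 mm high on top, 22 mm high in all, bore 22 mm right through, lying on the bench wide side down. It can be gripped by the hub. This point: on its axis, 11 mm above its underside; z points from the wide side to the hub.
- nut_c (a point): Hexagonal nut, dark steel, 34 mm across flats, 39 mm across corners, 20 mm high, plain hole 20 mm (no thread, slips on), 70 g, lying flat on the bench. This point is its centre, half-way up; its own x axis passes through the middle of a flat, and so does every 60 degrees from it.
- paste_c (a point): Closed round tin of grinding paste, steel with a dull yellow lid, no hole, 60 mm across and 26 mm high, loose, standing on the bench among the parts; to be left alone. This point is its centre, half-way up.
There are look-alikes about, which are no part of the job. Leave any blue look-alike of the part that bears nut_c alone.

How it is judged:
By the outcome, as a careful person would: the job done as asked, in the order asked, and still so for the second after the job is handed in, with the robot touching nothing.
It also fails if it takes over 134 s, if anything falls off the work surface, if the arm or the gripper's body presses on something with over 40 N, if the wrist force passes 120 N, or if a joint passes its speed limit or range.

## Working session

There is one attempt and no reset: what is moved stays moved. The work goes in short steps, Python scripts to look and compute and a tool call to move; the robot and the scene stay as the last step left them, time stands still between calls to the robot, and variables do not carry over. Pictures are saved under pics/ and viewed, at most 17 in all, crops included, and the job is handed in when it is done.

Besides the shell and the picture viewer there is one more tool, called after ">>>" as name(argument=value, ...) on one line, values as JSON. move_arm: Moves the arm, as the interface text tells. Its arguments: {"type":"object","properties":{"series":{"type":"array","items":{"type":"object","properties":{"tx":{"type":"number"},"ty":{"type":"number"},"tz":{"type":"number"},"wx":{"type":"number"},"wy":{"type":"number"},"wz":{"type":"number"}}}},"hand":{"type":"number"},"grip_force":{"type":"number"}},"required":["series"]}

```bash
mkdir -p pics; cat > h.py <<'E'
import numpy as np, cv2
from scipy.spatial.transform import Rotation as Rn
from workcell import robot
def shot(cam):
    s=robot.get_state(); d=robot.snapshot(cam)
    if cam=='wrist':
        T=np.eye(4); T[:3,:3]=Rn.from_euler('xyz',s['tcp_rot'],degrees=True).as_matrix(); T[:3,3]=s['tool_pos']
        M=np.linalg.inv(T@np.array(d['mount'])); d['R']=M[:3,:3]; d['t']=M[:3,3]
    d['R']=np.array(d['R']); d['t']=np.array(d['t'])
    return d
def ray(d,px,z):
    v=d['R'].T@np.array([(px[0]-d['cx'])/d['fx'],(px[1]-d['cy'])/d['fy'],1]); c=-d['R'].T@d['t']
    return c+v*(z-c[2])/v[2]
def proj(d,X):
    p=d['R']@np.array(X)+d['t']; return [d['cx']+d['fx']*p[0]/p[2],d['cy']+d['fy']*p[1]/p[2]]
def save(d,n): cv2.imwrite('pics/'+n,d['img'][:,:,::-1])
Z=dict(seat=.04,tin_floor=.003,worn_c=.05,wheel_c=.01,flange_c=.011,nut_c=.01,paste_c=.013)
def state():
    s=robot.get_state(); print('t',s['time_s'],'p',np.round(s['tool_pos'],4),'r',np.round(s['tcp_rot'],2),'w',round(s['gripper_width'],3),'gf',s['grip_force'],'F',np.round(s['ft_force'],1),'j',np.round(s['joint_pos'],1))
E
python3 - <<'E'
from h import *
state()
for cam in ['top','scene']:
    d=shot(cam); save(d,cam+'0.png'); print(cam,d['fx'],'cam at',np.round(-d['R'].T@d['t'],3))
    for n in Z:
        for r in robot.landmark_of(cam,n)[:4]: print(n,round(r['confidence'],2),np.round(r['pixel'],1),np.round(ray(d,r['pixel'],Z[n]),4))
E
```

```text
t 0.0 p [ 0.2469 -0.6276  0.2303] r [-1.799e+02  1.000e-02  2.148e+01] w 0.999 gf 0.0 F [-0.6  0.7 -0. ] j [62.3 27.4  1.3 89.2 -0.7 63.6 -4.8]
top 475.6458607860722 cam at [0.415 0.023 1.288]
seat 0.84 [432.5 184.4] [ 0.5902 -0.2869  0.04  ]
seat 0.51 [433.6 186.3] [ 0.5851 -0.2897  0.04  ]
tin_floor 0.98 [222.5 174.8] [0.6157 0.2768 0.003 ]
tin_floor 0.72 [433.2 181. ] [ 0.6047 -0.2981  0.003 ]
worn_c 0.5 [433.2 183.8] [ 0.5904 -0.2862  0.05  ]
wheel_c 0.89 [306.1 244.2] [0.4293 0.0464 0.01  ]
nut_c 0.54 [191.9 247.5] [0.4173 0.3517 0.01  ]
nut_c 0.46 [209.1 225.5] [0.4766 0.3075 0.01  ]
nut_c 0.41 [219.9 254.8] [0.3987 0.2763 0.01  ]
paste_c 0.72 [318.2 161.6] [0.6531 0.0162 0.013 ]
scene 390.15607250834904 cam at [0.856 0.333 0.802]
seat 0.86 [207.9 163.7] [ 0.5845 -0.2859  0.04  ]
tin_floor 0.78 [381.7 325.6] [0.6135 0.2754 0.003 ]
worn_c 0.74 [203.6 163.6] [ 0.5948 -0.2861  0.05  ]
wheel_c 0.92 [349.1 205. ] [0.4346 0.0481 0.01  ]
flange_c 0.77 [277.5 139.4] [ 0.3964 -0.2305  0.011 ]
nut_c 0.55 [430.4 285. ] [0.4797 0.3037 0.01  ]
nut_c 0.5 [468.5 271.6] [0.4005 0.3493 0.01  ]
nut_c 0.47 [440.4 249.4] [0.3941 0.2759 0.01  ]
paste_c 0.88 [278.1 259. ] [0.6482 0.0187 0.013 ]
```

View pics/top0.png

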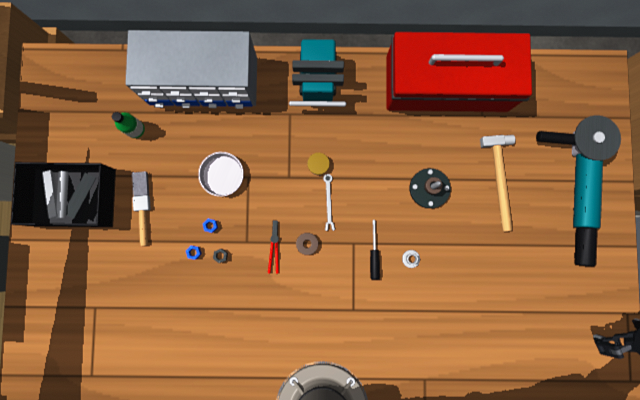

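View pics/scene0.png

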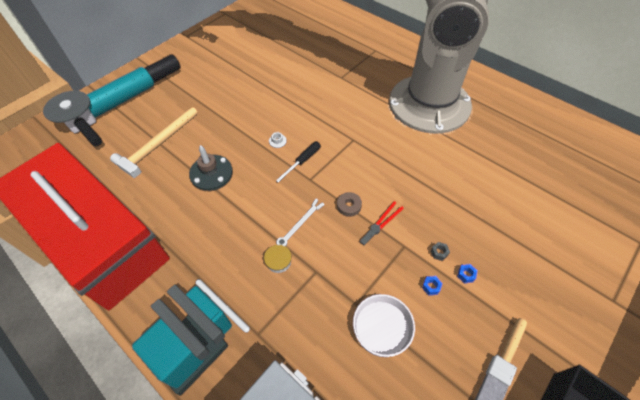

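The top view shows the spindle with the worn wheel at (432,186), the tin at (222,175), the new wheel at (307,244) and the flange at (412,259). The dark nut is at (220,256), with blue look-alikes at (210,226) and (193,252), and the paste tin is at (318,162). The scene view agrees with all of this. I'll turn to yaw 90 and move over the spindle.

>>> move_arm(series=[{"wz":-1},{"wz":-1},{"wz":-1},{"wz":-1},{"wz":-1},{"wz":-1},{"wz":-1},{"wz":-1},{"wz":-1},{"wz":-1},{"wz":-1},{"wz":-0.42}], hand=1)

```text
$.series[0]: bad value
```

>>> move_arm(series=[{"tx":1,"ty":1},{"tx":1,"ty":1},{"tx":1,"ty":1},{"tx":1,"ty":1},{"tx":1,"ty":1},{"tx":1,"ty":1},{"tx":1,"ty":1},{"tx":1,"ty":1},{"tx":1,"ty":1},{"tx":1,"ty":1},{"tx":1,"ty":1},{"tx":1,"ty":1},{"tx":1,"ty":1},{"tx":1,"ty":1},{"tx":1,"ty":1},{"tx":1,"ty":1},{"tx":1,"ty":1},{"tx":0.05,"ty":0.05},{}])

```text
$.series[0]: bad value
```

```bash
python3 - <<'E'
from h import *
state()
d=shot('wrist'); save(d,'w1.png'); print('cam',np.round(-d['R'].T@d['t'],3),'\n',np.round(d['R'],2))
for n in ['seat','worn_c']:
    for r in robot.landmark_of('wrist',n)[:3]: print(n,round(r['confidence'],2),np.round(r['pixel'],1),np.round(ray(d,r['pixel'],Z[n]),4))
for c in ['top','scene']:
    e=shot(c)
    for n in ['flange_c']:
        for r in robot.landmark_of(c,n)[:3]: print(c,n,round(r['confidence'],2),np.round(ray(e,r['pixel'],Z[n]),4))
    print(proj(d,[.59,-.287,.11]))
E
```

```text
t 0.8 p [ 0.2471 -0.6282  0.2313] r [180.    -0.    21.48] w 0.999 gf 0.0 F [-0.   0.9  0.2] j [62.3 27.3  1.3 89.1 -0.7 63.6 -4.8]
cam [ 0.316 -0.603  0.374] 
 [[ 0.37 -0.93  0.  ]
 [-0.89 -0.35  0.29]
 [-0.27 -0.11 -0.96]]
top flange_c 0.55 [ 0.3871 -0.2334  0.011 ]
[np.float64(-77.94811461691052), np.float64(-682.5045320343813)]
scene flange_c 0.51 [ 0.3961 -0.2346  0.011 ]
[np.float64(-77.94811461691052), np.float64(-682.5045320343813)]
```

View pics/w1.png

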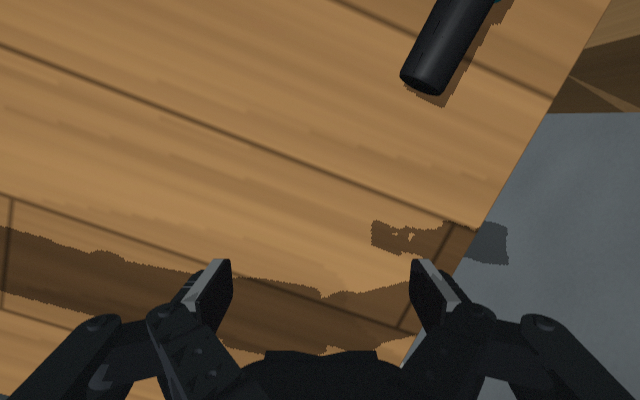

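The wrist picture shows only bare bench and the open fingers (pads near (215,285) and (430,285)), because the moves were refused. Every row needs all six keys.

>>> move_arm(series=[{"tx":0,"ty":0,"tz":0,"wx":0,"wy":0,"wz":-1},{"tx":0,"ty":0,"tz":0,"wx":0,"wy":0,"wz":-1},{"tx":0,"ty":0,"tz":0,"wx":0,"wy":0,"wz":-1},{"tx":0,"ty":0,"tz":0,"wx":0,"wy":0,"wz":-1},{"tx":0,"ty":0,"tz":0,"wx":0,"wy":0,"wz":-1},{"tx":0,"ty":0,"tz":0,"wx":0,"wy":0,"wz":-1},{"tx":0,"ty":0,"tz":0,"wx":0,"wy":0,"wz":-1},{"tx":0,"ty":0,"tz":0,"wx":0,"wy":0,"wz":-1},{"tx":0,"ty":0,"tz":0,"wx":0,"wy":0,"wz":-1},{"tx":0,"ty":0,"tz":0,"wx":0,"wy":0,"wz":-1},{"tx":0,"ty":0,"tz":0,"wx":0,"wy":0,"wz":-1},{"tx":0,"ty":0,"tz":0,"wx":0,"wy":0,"wz":-0.42}], hand=1)

```text
time_s: 2.65
tool_pos: [0.247, -0.6282, 0.2313]
tcp_rot: [180.0, -0.0, 90.1]
ft_force: [0.6, -0.3, -0.9]
gripper_width: 0.999
grip_force: 0.0
```

>>> move_arm(series=[{"tx":1,"ty":1,"tz":0,"wx":0,"wy":0,"wz":0},{"tx":1,"ty":1,"tz":0,"wx":0,"wy":0,"wz":0},{"tx":1,"ty":1,"tz":0,"wx":0,"wy":0,"wz":0},{"tx":1,"ty":1,"tz":0,"wx":0,"wy":0,"wz":0},{"tx":1,"ty":1,"tz":0,"wx":0,"wy":0,"wz":0},{"tx":1,"ty":1,"tz":0,"wx":0,"wy":0,"wz":0},{"tx":1,"ty":1,"tz":0,"wx":0,"wy":0,"wz":0},{"tx":1,"ty":1,"tz":0,"wx":0,"wy":0,"wz":0},{"tx":1,"ty":1,"tz":0,"wx":0,"wy":0,"wz":0},{"tx":1,"ty":1,"tz":0,"wx":0,"wy":0,"wz":0},{"tx":1,"ty":1,"tz":0,"wx":0,"wy":0,"wz":0},{"tx":1,"ty":1,"tz":0,"wx":0,"wy":0,"wz":0},{"tx":1,"ty":1,"tz":0,"wx":0,"wy":0,"wz":0},{"tx":1,"ty":1,"tz":0,"wx":0,"wy":0,"wz":0},{"tx":1,"ty":1,"tz":0,"wx":0,"wy":0,"wz":0},{"tx":1,"ty":1,"tz":0,"wx":0,"wy":0,"wz":0},{"tx":1,"ty":1,"tz":0,"wx":0,"wy":0,"wz":0},{"tx":0,"ty":0,"tz":0,"wx":0,"wy":0,"wz":0}])

```text
time_s: 4.9
tool_pos: [0.5889, -0.2853, 0.2314]
tcp_rot: [179.9, -0.1, 90.2]
ft_force: [0.1, 0.8, 0.9]
gripper_width: 0.999
grip_force: 0.0
```

```bash
python3 - <<'E'
from h import *
state()
d=shot('wrist'); save(d,'w2.png'); print('cam',np.round(-d['R'].T@d['t'],3))
for n in ['seat','worn_c']:
    for r in robot.landmark_of('wrist',n)[:3]: print(n,round(r['confidence'],2),np.round(r['pixel'],1),np.round(ray(d,r['pixel'],Z[n]),4))
print(proj(d,[.588,-.287,.11]))
E
```

```text
t 4.9 p [ 0.5889 -0.2853  0.2314] r [ 1.7994e+02 -8.0000e-02  9.0250e+01] w 0.999 gf 0.0 F [0.1 0.8 0.9] j [ 35.5  26.9 -21.   91.   10.3  64.   12.3]
cam [ 0.589 -0.214  0.374]
seat 0.57 [319.8 184.3] [ 0.5889 -0.2868  0.04  ]
worn_c 0.9 [316.8 187.7] [ 0.5856 -0.2884  0.05  ]
[np.float64(318.6880816140033), np.float64(201.03682708286777)]
```

View pics/w2.png

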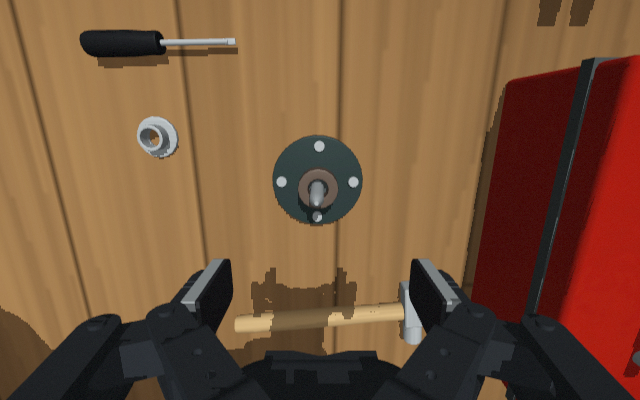

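The wrist view shows the base circle centred at about (318,180), with bolts at (319,146), (281,182), (353,182) and (317,217). The worn wheel is at (317,188) with the spindle through it, and the flange is at (157,137).

```bash
python3 - <<'E'
from h import *
d=shot('wrist')
print('bolts',ray(d,[317.3,181.7],.015)); im=cv2.cvtColor(d['img'],cv2.COLOR_RGB2HSV)
print('flange?',[(round(r['confidence'],2),np.round(r['pixel'],1),np.round(ray(d,r['pixel'],.011),4)) for r in robot.landmark_of('wrist','flange_c')[:2]])
for p in ([.588,-.2875,.11],[.588,-.2875,.015],[.588,-.2875,.06]): print(np.round(proj(d,p),1))
c=d['img'][120:280,230:410]; cv2.imwrite('pics/c2.png',cv2.resize(c,None,fx=4,fy=4,interpolation=cv2.INTER_NEAREST)[:600,:720,::-1])
E
```

```text
bolts [ 0.58288993 -0.29351174  0.015     ]
flange? [(0.94, array([159.9, 134.5]), array([ 0.3987, -0.238 ,  0.011 ]))]
[321.8 197. ]
[321.5 176.8]
[321.6 184.9]
```

View pics/c2.png

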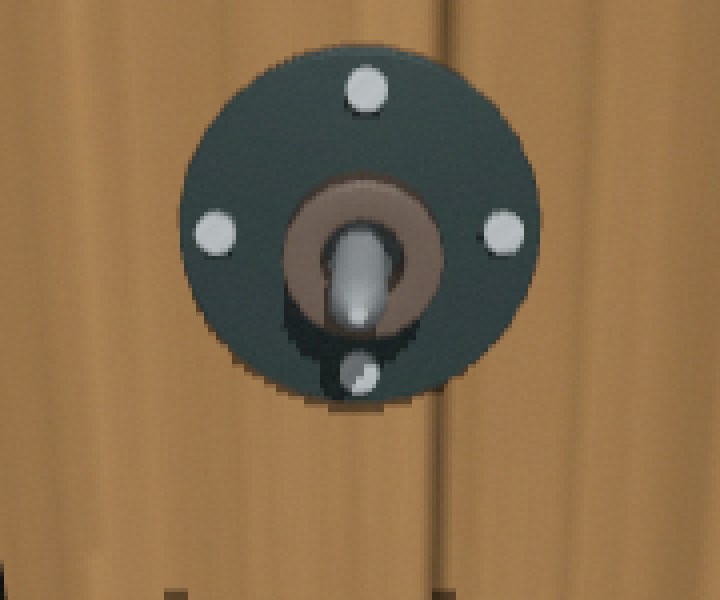

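>>> move_arm(series=[{"tx":0,"ty":0,"tz":1,"wx":0,"wy":0,"wz":0},{"tx":0,"ty":0,"tz":1,"wx":0,"wy":0,"wz":0},{"tx":0,"ty":0,"tz":1,"wx":0,"wy":0,"wz":0},{"tx":0,"ty":0,"tz":1,"wx":0,"wy":0,"wz":0},{"tx":0,"ty":0,"tz":1,"wx":0,"wy":0,"wz":0},{"tx":0,"ty":0,"tz":0,"wx":0,"wy":0,"wz":0},{"tx":0,"ty":0,"tz":0,"wx":0,"wy":0,"wz":0}])

```text
time_s: 6.02
tool_pos: [0.5876, -0.2883, 0.1317]
tcp_rot: [180.0, 0.0, 90.0]
ft_force: [0.8, -0.2, -0.0]
gripper_width: 1.003
grip_force: 0.0
```

```bash
python3 -c "
from h import *
state()"
```

```text
t 6.025 p [ 0.5876 -0.2883  0.1317] r [1.7995e+02 2.0000e-02 9.0000e+01] w 1.003 gf 0.0 F [ 0.8 -0.2 -0. ] j [ 34.8  32.5 -19.7  96.   13.   53.7  10.2]
```

>>> move_arm(series=[{"tx":0,"ty":0,"tz":1,"wx":0,"wy":0,"wz":0},{"tx":0,"ty":0,"tz":1,"wx":0,"wy":0,"wz":0},{"tx":0,"ty":0,"tz":1,"wx":0,"wy":0,"wz":0},{"tx":0,"ty":0,"tz":1,"wx":0,"wy":0,"wz":0},{"tx":0,"ty":0,"tz":0.5,"wx":0,"wy":0,"wz":0},{"tx":0,"ty":0,"tz":0,"wx":0,"wy":0,"wz":0}])

```text
time_s: 6.78
tool_pos: [0.5867, -0.288, 0.0402]
tcp_rot: [-179.9, -0.0, 90.0]
ft_force: [0.5, 0.2, 0.9]
gripper_width: 1.001
grip_force: 0.0
```

>>> move_arm(series=[{"tx":0,"ty":0,"tz":0,"wx":0,"wy":0,"wz":0},{"tx":0,"ty":0,"tz":0,"wx":0,"wy":0,"wz":0},{"tx":0,"ty":0,"tz":0,"wx":0,"wy":0,"wz":0},{"tx":0,"ty":0,"tz":0,"wx":0,"wy":0,"wz":0},{"tx":0,"ty":0,"tz":0,"wx":0,"wy":0,"wz":0},{"tx":0,"ty":0,"tz":0,"wx":0,"wy":0,"wz":0}], hand=0.3, grip_force=40)

```text
time_s: 7.52
tool_pos: [0.5878, -0.2885, 0.0424]
tcp_rot: [179.9, 0.0, 90.0]
ft_force: [-1.7, 1.0, 6.0]
gripper_width: 0.489
grip_force: 41.0
```

>>> move_arm(series=[{"tx":0,"ty":0,"tz":-0.5,"wx":0,"wy":0,"wz":0},{"tx":0,"ty":0,"tz":-0.5,"wx":0,"wy":0,"wz":0},{"tx":0,"ty":0,"tz":0,"wx":0,"wy":0,"wz":0}])

```text
time_s: 7.9
tool_pos: [0.5879, -0.2885, 0.0626]
tcp_rot: [179.9, 0.0, 90.0]
ft_force: [0.6, -0.5, -1.5]
gripper_width: 0.494
grip_force: 40.7
```

>>> move_arm(series=[{"tx":0,"ty":0,"tz":-1,"wx":0,"wy":0,"wz":0},{"tx":0,"ty":0,"tz":-1,"wx":0,"wy":0,"wz":0},{"tx":0,"ty":0,"tz":-1,"wx":0,"wy":0,"wz":0},{"tx":0,"ty":0,"tz":-1,"wx":0,"wy":0,"wz":0},{"tx":0,"ty":0,"tz":-1,"wx":0,"wy":0,"wz":0},{"tx":1,"ty":0,"tz":0,"wx":0,"wy":0,"wz":0},{"tx":1,"ty":0,"tz":0,"wx":0,"wy":0,"wz":0},{"tx":1,"ty":0,"tz":0,"wx":0,"wy":0,"wz":0},{"tx":1,"ty":0,"tz":0,"wx":0,"wy":0,"wz":0},{"tx":1,"ty":0,"tz":0,"wx":0,"wy":0,"wz":0},{"tx":1,"ty":0,"tz":0,"wx":0,"wy":0,"wz":0},{"tx":1,"ty":0,"tz":0,"wx":0,"wy":0,"wz":0},{"tx":1,"ty":0,"tz":0,"wx":0,"wy":0,"wz":0},{"tx":1,"ty":0,"tz":0,"wx":0,"wy":0,"wz":0},{"tx":1,"ty":0,"tz":0,"wx":0,"wy":0,"wz":0},{"tx":1,"ty":0,"tz":0,"wx":0,"wy":0,"wz":0},{"tx":1,"ty":0,"tz":0,"wx":0,"wy":0,"wz":0},{"tx":1,"ty":0,"tz":0,"wx":0,"wy":0,"wz":0},{"tx":1,"ty":0,"tz":0,"wx":0,"wy":0,"wz":0},{"tx":1,"ty":0,"tz":0,"wx":0,"wy":0,"wz":0}])

```text
time_s: 10.4
tool_pos: [0.5872, 0.0132, 0.1613]
tcp_rot: [180.0, 0.0, 90.0]
ft_force: [0.8, 0.3, -0.6]
gripper_width: 0.49
grip_force: 40.7
```

>>> move_arm(series=[{"tx":1,"ty":0.1,"tz":0,"wx":0,"wy":0,"wz":0},{"tx":1,"ty":0.1,"tz":0,"wx":0,"wy":0,"wz":0},{"tx":1,"ty":0.1,"tz":0,"wx":0,"wy":0,"wz":0},{"tx":1,"ty":0.1,"tz":0,"wx":0,"wy":0,"wz":0},{"tx":1,"ty":0.1,"tz":0,"wx":0,"wy":0,"wz":0},{"tx":1,"ty":0.1,"tz":0,"wx":0,"wy":0,"wz":0},{"tx":1,"ty":0.1,"tz":0,"wx":0,"wy":0,"wz":0},{"tx":1,"ty":0.1,"tz":0,"wx":0,"wy":0,"wz":0},{"tx":1,"ty":0.1,"tz":0,"wx":0,"wy":0,"wz":0},{"tx":1,"ty":0.1,"tz":0,"wx":0,"wy":0,"wz":0},{"tx":1,"ty":0.1,"tz":0,"wx":0,"wy":0,"wz":0},{"tx":1,"ty":0.1,"tz":0,"wx":0,"wy":0,"wz":0},{"tx":0.2,"ty":0.1,"tz":0,"wx":0,"wy":0,"wz":0},{"tx":0,"ty":0,"tz":0,"wx":0,"wy":0,"wz":0},{"tx":0,"ty":0,"tz":0,"wx":0,"wy":0,"wz":0}])

```text
time_s: 12.28
tool_pos: [0.6135, 0.2545, 0.1611]
tcp_rot: [-180.0, 0.1, 89.9]
ft_force: [0.6, -0.3, -1.4]
gripper_width: 0.49
grip_force: 40.7
```

```bash
python3 - <<'E'
from h import *
state()
d=shot('wrist'); save(d,'w3.png')
for n in ['tin_floor','nut_c','worn_c']:
    for r in robot.landmark_of('wrist',n)[:3]: print(n,round(r['confidence'],2),np.round(r['pixel'],1),np.round(ray(d,r['pixel'],Z[n]),4))
E
```

```text
t 12.275 p [0.6135 0.2545 0.1611] r [-1.7999e+02  6.0000e-02  8.9910e+01] w 0.49 gf 40.69365145638585 F [ 0.6 -0.3 -1.4] j [ -9.9  32.5 -25.7  92.9  16.   58.3 -40.6]
tin_floor 0.95 [322.8 171.4] [0.6164 0.2732 0.003 ]
nut_c 0.71 [ 98.8 170.8] [0.3966 0.2752 0.01  ]
nut_c 0.68 [91.4 96.1] [0.4044 0.3441 0.01  ]
nut_c 0.67 [176.1 140.5] [0.4764 0.3042 0.01  ]
worn_c 0.56 [320.3 269. ] [0.6138 0.1894 0.05  ]
```

View pics/w3.png

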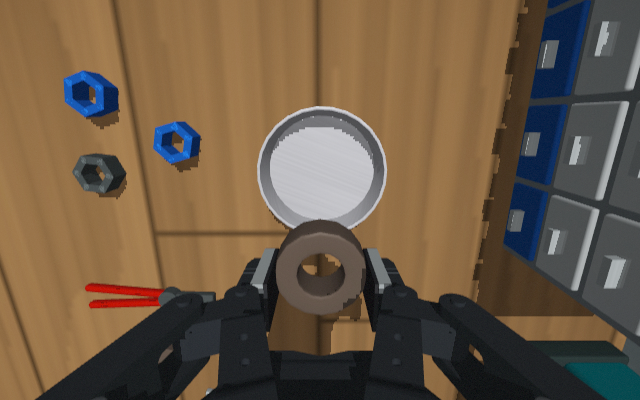

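The worn wheel is held at (320,268). The tin is just ahead with its floor at (323,171), and the nuts are at left with the dark one at (98,174). Lowering into the tin.

>>> move_arm(series=[{"tx":1,"ty":0.1,"tz":0,"wx":0,"wy":0,"wz":0},{"tx":0,"ty":0,"tz":1,"wx":0,"wy":0,"wz":0},{"tx":0,"ty":0,"tz":1,"wx":0,"wy":0,"wz":0},{"tx":0,"ty":0,"tz":1,"wx":0,"wy":0,"wz":0},{"tx":0,"ty":0,"tz":1,"wx":0,"wy":0,"wz":0},{"tx":0,"ty":0,"tz":1,"wx":0,"wy":0,"wz":0},{"tx":0,"ty":0,"tz":1,"wx":0,"wy":0,"wz":0},{"tx":0,"ty":0,"tz":1,"wx":0,"wy":0,"wz":0},{"tx":0,"ty":0,"tz":0.6,"wx":0,"wy":0,"wz":0},{"tx":0,"ty":0,"tz":0,"wx":0,"wy":0,"wz":0}])

```text
time_s: 13.72
tool_pos: [0.6146, 0.2755, 0.0082]
tcp_rot: [-179.9, 0.0, 90.0]
ft_force: [0.4, 0.0, 0.1]
gripper_width: 0.489
grip_force: 40.7
```

>>> move_arm(series=[{"tx":0,"ty":0,"tz":0,"wx":0,"wy":0,"wz":0},{"tx":0,"ty":0,"tz":0,"wx":0,"wy":0,"wz":0},{"tx":0,"ty":0,"tz":0,"wx":0,"wy":0,"wz":0}], hand=0.7)

```text
time_s: 14.1
tool_pos: [0.6157, 0.276, 0.0101]
tcp_rot: [179.9, -0.0, 90.0]
ft_force: [-0.8, -0.3, -0.4]
gripper_width: 0.701
grip_force: 0.0
```

>>> move_arm(series=[{"tx":0,"ty":0,"tz":-1,"wx":0,"wy":0,"wz":0},{"tx":0,"ty":0,"tz":-1,"wx":0,"wy":0,"wz":0},{"tx":0,"ty":0,"tz":-1,"wx":0,"wy":0,"wz":0},{"tx":0,"ty":0,"tz":-1,"wx":0,"wy":0,"wz":0},{"tx":0,"ty":0,"tz":-1,"wx":0,"wy":0,"wz":0},{"tx":0,"ty":0,"tz":-1,"wx":0,"wy":0,"wz":0},{"tx":0,"ty":0,"tz":-1,"wx":0,"wy":0,"wz":0},{"tx":0,"ty":0,"tz":0,"wx":0,"wy":0,"wz":0}])

```text
time_s: 15.1
tool_pos: [0.6163, 0.2765, 0.1515]
tcp_rot: [179.8, -0.1, 90.0]
ft_force: [1.2, 0.2, -0.2]
gripper_width: 0.7
grip_force: 0.0
```

```bash
python3 - <<'E'
from h import *
state()
for c in ['wrist','top','scene']:
    d=shot(c)
    for n in ['worn_c','wheel_c','tin_floor']:
        for r in robot.landmark_of(c,n)[:2]: print(c,n,round(r['confidence'],2),np.round(r['pixel'],1),np.round(ray(d,r['pixel'],.013),4))
    if c=='wrist':
        r=robot.outline_of(c,'nut_c'); save(d,'w4.png')
        for k in r[:3]: print(k['bbox'],k['confidence'], d['img'][k['region']].mean(0))
E
```

```text
t 15.1 p [0.6163 0.2765 0.1515] r [ 1.7982e+02 -9.0000e-02  8.9990e+01] w 0.7 gf 0.0 F [ 1.2  0.2 -0.2] j [-11.7  33.9 -25.6  91.9  16.6  57.8 -42.4]
wrist worn_c 0.6 [319.7 191.5] [0.6166 0.2796 0.013 ]
wrist wheel_c 0.94 [164.5 386.8] [0.4333 0.0427 0.013 ]
[148.8, 144.9, 196.1, 186.4] 0.98 [ 26.59943182  74.82315341 146.19460227]
[58.3, 97.5, 112.5, 144.9] 0.95 [ 24.94752624  67.35082459 132.2053973 ]
[63.7, 174.9, 122.2, 215.1] 0.84 [57.06637984 61.16103258 60.32329441]
top wheel_c 0.57 [304.5 245.4] [0.426  0.0506 0.013 ]
top tin_floor 0.7 [221.  174.5] [0.6149 0.2789 0.013 ]
scene worn_c 0.75 [384.6 326.6] [0.6144 0.2817 0.013 ]
scene wheel_c 0.83 [350.8 204. ] [0.4313 0.0505 0.013 ]
scene tin_floor 0.88 [384.7 328.8] [0.6178 0.2843 0.013 ]
scene tin_floor 0.62 [383.9 327. ] [0.6159 0.2811 0.013 ]
```

>>> move_arm(series=[{"tx":-1,"ty":-0.8,"tz":0,"wx":0,"wy":0,"wz":0},{"tx":-1,"ty":-0.8,"tz":0,"wx":0,"wy":0,"wz":0},{"tx":-1,"ty":-0.8,"tz":0,"wx":0,"wy":0,"wz":0},{"tx":-1,"ty":-0.8,"tz":0,"wx":0,"wy":0,"wz":0},{"tx":-1,"ty":-0.8,"tz":0,"wx":0,"wy":0,"wz":0},{"tx":-1,"ty":-0.8,"tz":0,"wx":0,"wy":0,"wz":0},{"tx":-1,"ty":-0.8,"tz":0,"wx":0,"wy":0,"wz":0},{"tx":-1,"ty":-0.8,"tz":0,"wx":0,"wy":0,"wz":0},{"tx":-1,"ty":-0.8,"tz":0,"wx":0,"wy":0,"wz":0},{"tx":-1,"ty":-0.8,"tz":0,"wx":0,"wy":0,"wz":0},{"tx":-1,"ty":-0.8,"tz":0,"wx":0,"wy":0,"wz":0},{"tx":-0.5,"ty":-0.4,"tz":0,"wx":0,"wy":0,"wz":0},{"tx":0,"ty":0,"tz":0,"wx":0,"wy":0,"wz":0},{"tx":0,"ty":0,"tz":0,"wx":0,"wy":0,"wz":0}], hand=1)

```text
time_s: 17.5
tool_pos: [0.4321, 0.0467, 0.1496]
tcp_rot: [179.9, -0.0, 90.0]
ft_force: [-0.2, 1.8, 0.8]
gripper_width: 1.002
grip_force: 0.0
```

```bash
python3 - <<'E'
from h import *
state()
d=shot('wrist'); save(d,'w5.png')
for r in robot.landmark_of('wrist','wheel_c')[:2]: print(round(r['confidence'],2),np.round(r['pixel'],1),np.round(ray(d,r['pixel'],.01),4))
r=robot.outline_of('wrist','wheel_c')[0]; print(r['bbox']); b=r['bbox']; print(ray(d,[(b[0]+b[2])/2,(b[1]+b[3])/2],.012))
E
```

```text
t 17.5 p [0.4321 0.0467 0.1496] r [ 1.7993e+02 -4.0000e-02  9.0040e+01] w 1.002 gf 0.0 F [-0.2  1.8  0.8] j [ 10.6  13.1 -27.9 123.8   8.7  44.8 -22.8]
0.72 [318.1 200.4] [0.4305 0.0405 0.01  ]
[289.5, 168.5, 350.6, 228.9]
[0.43238501 0.04278268 0.012     ]
```

View pics/w5.png

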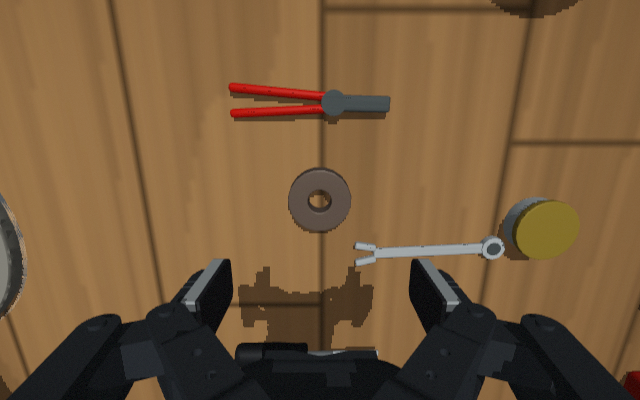

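The new wheel is at (319,200) between the open pads. The wrench jaw at (365,253) and the pliers at (335,102) are clear of the finger paths. Grasping.

>>> move_arm(series=[{"tx":-0.1,"ty":0,"tz":1,"wx":0,"wy":0,"wz":0},{"tx":0,"ty":0,"tz":1,"wx":0,"wy":0,"wz":0},{"tx":0,"ty":0,"tz":1,"wx":0,"wy":0,"wz":0},{"tx":0,"ty":0,"tz":1,"wx":0,"wy":0,"wz":0},{"tx":0,"ty":0,"tz":1,"wx":0,"wy":0,"wz":0},{"tx":0,"ty":0,"tz":1,"wx":0,"wy":0,"wz":0},{"tx":0,"ty":0,"tz":1,"wx":0,"wy":0,"wz":0},{"tx":0,"ty":0,"tz":0.4,"wx":0,"wy":0,"wz":0},{"tx":0,"ty":0,"tz":0,"wx":0,"wy":0,"wz":0},{"tx":0,"ty":0,"tz":0,"wx":0,"wy":0,"wz":0}])

```text
time_s: 18.9
tool_pos: [0.4317, 0.044, 0.0018]
tcp_rot: [179.9, -0.0, 90.0]
ft_force: [0.6, -0.6, 0.9]
gripper_width: 0.997
grip_force: 0.0
```

>>> move_arm(series=[{"tx":0,"ty":0,"tz":0,"wx":0,"wy":0,"wz":0},{"tx":0,"ty":0,"tz":0,"wx":0,"wy":0,"wz":0},{"tx":0,"ty":0,"tz":0,"wx":0,"wy":0,"wz":0},{"tx":0,"ty":0,"tz":0,"wx":0,"wy":0,"wz":0},{"tx":0,"ty":0,"tz":0,"wx":0,"wy":0,"wz":0}], hand=0.4, grip_force=50)

```text
time_s: 19.52
tool_pos: [0.4317, 0.0438, 0.0024]
tcp_rot: [179.9, 0.0, 90.0]
ft_force: [-2.5, -0.3, 13.9]
gripper_width: 0.681
grip_force: 50.2
```

```bash
python3 -c "
from h import *
state()"
```

```text
t 19.525 p [0.4317 0.0438 0.0024] r [1.7992e+02 3.0000e-02 9.0020e+01] w 0.681 gf 50.215599071234465 F [-2.5 -0.3 13.9] j [  2.6  28.7 -19.7 129.2  22.6  25.1 -35.5]
```

>>> move_arm(series=[{"tx":0,"ty":0,"tz":-0.5,"wx":0,"wy":0,"wz":0},{"tx":0,"ty":0,"tz":-1,"wx":0,"wy":0,"wz":0},{"tx":0,"ty":0,"tz":-1,"wx":0,"wy":0,"wz":0},{"tx":0,"ty":0,"tz":-1,"wx":0,"wy":0,"wz":0},{"tx":0,"ty":0,"tz":-1,"wx":0,"wy":0,"wz":0},{"tx":0,"ty":0,"tz":-1,"wx":0,"wy":0,"wz":0},{"tx":0,"ty":0,"tz":-1,"wx":0,"wy":0,"wz":0},{"tx":0,"ty":0,"tz":-1,"wx":0,"wy":0,"wz":0},{"tx":0,"ty":0,"tz":-0.5,"wx":0,"wy":0,"wz":0}])

```text
time_s: 20.65
tool_pos: [0.4314, 0.0438, 0.1625]
tcp_rot: [179.9, 0.0, 90.0]
ft_force: [-0.2, 0.5, -1.0]
gripper_width: 0.677
grip_force: 53.7
```

>>> move_arm(series=[{"tx":-1,"ty":0.5,"tz":0,"wx":0,"wy":0,"wz":0},{"tx":-1,"ty":0.5,"tz":0,"wx":0,"wy":0,"wz":0},{"tx":-1,"ty":0.5,"tz":0,"wx":0,"wy":0,"wz":0},{"tx":-1,"ty":0.5,"tz":0,"wx":0,"wy":0,"wz":0},{"tx":-1,"ty":0.5,"tz":0,"wx":0,"wy":0,"wz":0},{"tx":-1,"ty":0.5,"tz":0,"wx":0,"wy":0,"wz":0},{"tx":-1,"ty":0.5,"tz":0,"wx":0,"wy":0,"wz":0},{"tx":-1,"ty":0.5,"tz":0,"wx":0,"wy":0,"wz":0},{"tx":-1,"ty":0.5,"tz":0,"wx":0,"wy":0,"wz":0},{"tx":-1,"ty":0.5,"tz":0,"wx":0,"wy":0,"wz":0},{"tx":-1,"ty":0.5,"tz":0,"wx":0,"wy":0,"wz":0},{"tx":-1,"ty":0.5,"tz":0,"wx":0,"wy":0,"wz":0},{"tx":-1,"ty":0.5,"tz":0,"wx":0,"wy":0,"wz":0},{"tx":-1,"ty":0.5,"tz":0,"wx":0,"wy":0,"wz":0},{"tx":-1,"ty":0.5,"tz":0,"wx":0,"wy":0,"wz":0},{"tx":-1,"ty":0.25,"tz":0,"wx":0,"wy":0,"wz":0},{"tx":-0.6,"ty":0,"tz":0,"wx":0,"wy":0,"wz":0},{"tx":0,"ty":0,"tz":0,"wx":0,"wy":0,"wz":0},{"tx":0,"ty":0,"tz":0,"wx":0,"wy":0,"wz":0}])

```text
time_s: 23.02
tool_pos: [0.586, -0.2872, 0.1613]
tcp_rot: [-180.0, -0.0, 90.0]
ft_force: [-0.4, 0.0, -1.1]
gripper_width: 0.68
grip_force: 53.7
```

```bash
python3 - <<'E'
from h import *
state()
d=shot('wrist'); save(d,'w6.png')
for r in robot.landmark_of('wrist','wheel_c')[:2]: print(round(r['confidence'],2),np.round(r['pixel'],1),np.round(ray(d,r['pixel'],robot.get_state()['tool_pos'][2]+.0085),4))
E
```

```text
t 23.025 p [ 0.586  -0.2872  0.1613] r [-1.7999e+02 -4.0000e-02  9.0040e+01] w 0.68 gf 53.71406592428684 F [-0.4  0.  -1.1] j [ 33.7  30.3 -18.2  95.   10.9  56.4  11.9]
0.68 [317.8 271.6] [ 0.5853 -0.2891  0.17  ]
```

View pics/w6.png

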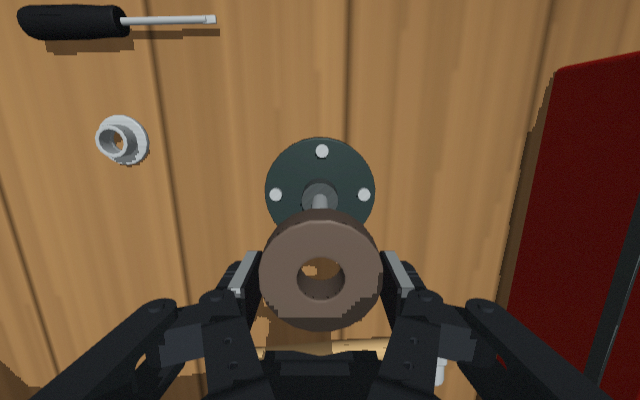

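The held wheel is centred at (320,270). The spindle base's bolts at (276,195) and (364,195) put its axis at column 320, so it is aligned. Lowering in stages.

>>> move_arm(series=[{"tx":0,"ty":0,"tz":1,"wx":0,"wy":0,"wz":0},{"tx":0,"ty":0,"tz":1,"wx":0,"wy":0,"wz":0},{"tx":0,"ty":0,"tz":0.5,"wx":0,"wy":0,"wz":0},{"tx":0,"ty":0,"tz":0.5,"wx":0,"wy":0,"wz":0},{"tx":0,"ty":0,"tz":0.5,"wx":0,"wy":0,"wz":0},{"tx":0,"ty":0,"tz":0,"wx":0,"wy":0,"wz":0}])

```text
time_s: 23.88
tool_pos: [0.5857, -0.288, 0.0904]
tcp_rot: [-179.9, -0.0, 90.0]
ft_force: [-0.3, 0.5, -0.5]
gripper_width: 0.678
grip_force: 53.7
```

```bash
python3 -c "
from h import *
state()"
```

```text
t 23.875 p [ 0.5857 -0.288   0.0904] r [-1.7993e+02 -3.0000e-02  8.9990e+01] w 0.678 gf 53.71026702225208 F [-0.3  0.5 -0.5] j [ 33.   35.  -17.1  97.7  12.8  49.3  10.3]
```

>>> move_arm(series=[{"tx":0,"ty":0,"tz":0.5,"wx":0,"wy":0,"wz":0},{"tx":0,"ty":0,"tz":0.5,"wx":0,"wy":0,"wz":0},{"tx":0,"ty":0,"tz":0.5,"wx":0,"wy":0,"wz":0},{"tx":0,"ty":0,"tz":0.5,"wx":0,"wy":0,"wz":0},{"tx":0,"ty":0,"tz":0.3,"wx":0,"wy":0,"wz":0},{"tx":0,"ty":0,"tz":0,"wx":0,"wy":0,"wz":0}])

```text
time_s: 24.62
tool_pos: [0.5858, -0.288, 0.0447]
tcp_rot: [-179.9, -0.0, 90.0]
ft_force: [0.4, -0.5, -1.9]
gripper_width: 0.68
grip_force: 53.7
```

>>> move_arm(series=[{"tx":0,"ty":0,"tz":0.1,"wx":0,"wy":0,"wz":0},{"tx":0,"ty":0,"tz":0,"wx":0,"wy":0,"wz":0}])

```text
time_s: 24.88
tool_pos: [0.5863, -0.2883, 0.0435]
tcp_rot: [180.0, 0.0, 90.0]
ft_force: [-0.2, -0.4, -1.1]
gripper_width: 0.677
grip_force: 53.7
```

>>> move_arm(series=[{"tx":0,"ty":0,"tz":0,"wx":0,"wy":0,"wz":0},{"tx":0,"ty":0,"tz":0,"wx":0,"wy":0,"wz":0},{"tx":0,"ty":0,"tz":0,"wx":0,"wy":0,"wz":0},{"tx":0,"ty":0,"tz":-1,"wx":0,"wy":0,"wz":0},{"tx":0,"ty":0,"tz":-1,"wx":0,"wy":0,"wz":0},{"tx":0,"ty":0,"tz":-1,"wx":0,"wy":0,"wz":0},{"tx":0,"ty":0,"tz":-1,"wx":0,"wy":0,"wz":0},{"tx":0,"ty":0,"tz":-1,"wx":0,"wy":0,"wz":0},{"tx":0,"ty":0,"tz":0,"wx":0,"wy":0,"wz":0}], hand=1)

```text
time_s: 26.0
tool_pos: [0.5874, -0.2887, 0.1457]
tcp_rot: [179.8, 0.1, 90.0]
ft_force: [0.0, 0.0, -0.3]
gripper_width: 0.997
grip_force: 0.0
```

```bash
python3 - <<'E'
from h import *
state()
d=shot('wrist'); save(d,'w7.png')
for n in ['wheel_c','flange_c']:
    for r in robot.landmark_of('wrist',n)[:2]: print(n,round(r['confidence'],2),np.round(r['pixel'],1),np.round(ray(d,r['pixel'],.05 if n[0]=='w' else .011),4))
E
```

```text
t 26.0 p [ 0.5874 -0.2887  0.1457] r [1.798e+02 9.000e-02 8.998e+01] w 0.997 gf 0.0 F [ 0.   0.  -0.3] j [ 33.6  31.3 -18.   95.7  11.4  54.6  11.5]
wheel_c 0.77 [319.3 207.6] [ 0.5873 -0.2891  0.05  ]
```

View pics/w7.png

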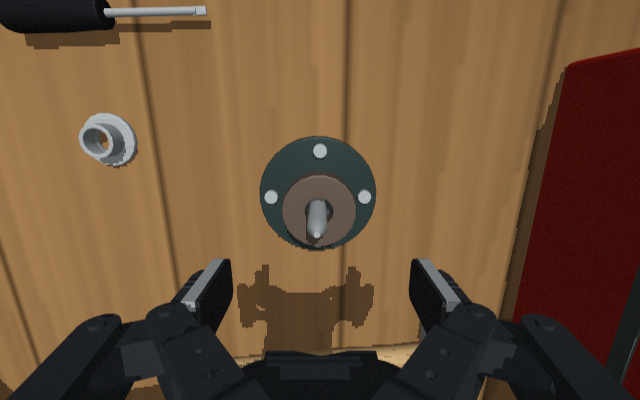

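The new wheel lies on the shoulder at (319,211) with the spindle through it. The flange is at (108,139). Moving over the flange.

>>> move_arm(series=[{"tx":0.3,"ty":-1,"tz":0,"wx":0,"wy":0,"wz":0},{"tx":0.3,"ty":-1,"tz":0,"wx":0,"wy":0,"wz":0},{"tx":0.3,"ty":-1,"tz":0,"wx":0,"wy":0,"wz":0},{"tx":0.3,"ty":-1,"tz":0,"wx":0,"wy":0,"wz":0},{"tx":0.3,"ty":-1,"tz":0,"wx":0,"wy":0,"wz":0},{"tx":0.3,"ty":-1,"tz":0,"wx":0,"wy":0,"wz":0},{"tx":0.3,"ty":-1,"tz":0,"wx":0,"wy":0,"wz":0},{"tx":0.3,"ty":-1,"tz":0,"wx":0,"wy":0,"wz":0},{"tx":0.2,"ty":-1,"tz":0,"wx":0,"wy":0,"wz":0},{"tx":0,"ty":-0.5,"tz":0,"wx":0,"wy":0,"wz":0},{"tx":0,"ty":0,"tz":0,"wx":0,"wy":0,"wz":0},{"tx":0,"ty":0,"tz":0,"wx":0,"wy":0,"wz":0}])

```text
time_s: 27.65
tool_pos: [0.397, -0.2363, 0.1433]
tcp_rot: [180.0, -0.0, 90.0]
ft_force: [-0.2, -0.2, 0.3]
gripper_width: 1.002
grip_force: 0.0
```

```bash
python3 - <<'E'
from h import *
state()
d=shot('wrist'); save(d,'w8.png')
for r in robot.landmark_of('wrist','flange_c')[:2]: print(round(r['confidence'],2),np.round(r['pixel'],1),np.round(ray(d,r['pixel'],.011),4))
b=robot.outline_of('wrist','flange_c')[0]['bbox']; print(b,ray(d,[(b[0]+b[2])/2,(b[1]+b[3])/2],.006))
E
```

```text
t 27.65 p [ 0.397  -0.2363  0.1433] r [179.96  -0.    90.  ] w 1.002 gf 0.0 F [-0.2 -0.2  0.3] j [ 40.9  15.4 -20.5 121.2   7.6  44.6  15.7]
0.65 [318.5 197.8] [ 0.3958 -0.2381  0.011 ]
[296.3, 171.3, 345.3, 220.1] [ 0.39796191 -0.23731437  0.006     ]
```

View pics/w8.png

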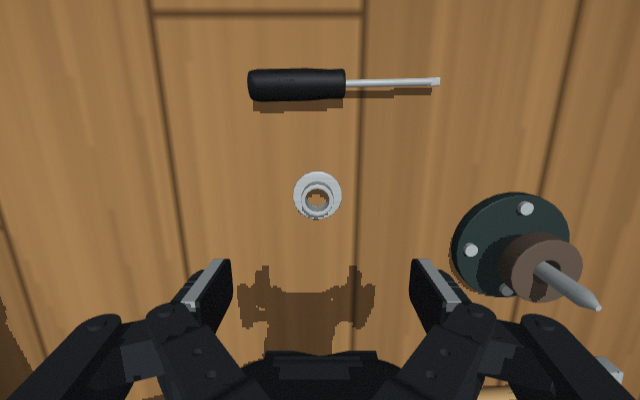

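The flange sits hub-up at (317,198), directly under the gripper. The screwdriver at row 85 is clear. Grasping the hub.

>>> move_arm(series=[{"tx":0,"ty":0,"tz":1,"wx":0,"wy":0,"wz":0},{"tx":0,"ty":0,"tz":1,"wx":0,"wy":0,"wz":0},{"tx":0,"ty":0,"tz":1,"wx":0,"wy":0,"wz":0},{"tx":0,"ty":0,"tz":1,"wx":0,"wy":0,"wz":0},{"tx":0,"ty":0,"tz":1,"wx":0,"wy":0,"wz":0},{"tx":0,"ty":0,"tz":1,"wx":0,"wy":0,"wz":0},{"tx":0,"ty":0,"tz":0.7,"wx":0,"wy":0,"wz":0},{"tx":0,"ty":0,"tz":0,"wx":0,"wy":0,"wz":0},{"tx":0,"ty":0,"tz":0,"wx":0,"wy":0,"wz":0}])

```text
time_s: 28.92
tool_pos: [0.3966, -0.2363, 0.0097]
tcp_rot: [180.0, 0.0, 90.0]
ft_force: [0.2, -0.5, 0.0]
gripper_width: 1.0
grip_force: 0.0
```

>>> move_arm(series=[{"tx":0,"ty":0,"tz":0,"wx":0,"wy":0,"wz":0},{"tx":0,"ty":0,"tz":0,"wx":0,"wy":0,"wz":0},{"tx":0,"ty":0,"tz":0,"wx":0,"wy":0,"wz":0},{"tx":0,"ty":0,"tz":0,"wx":0,"wy":0,"wz":0},{"tx":0,"ty":0,"tz":0,"wx":0,"wy":0,"wz":0},{"tx":0,"ty":0,"tz":0,"wx":0,"wy":0,"wz":0},{"tx":0,"ty":0,"tz":0,"wx":0,"wy":0,"wz":0}], hand=0.1, grip_force=50)

```text
time_s: 29.8
tool_pos: [0.3963, -0.2363, 0.0098]
tcp_rot: [180.0, 0.0, 90.0]
ft_force: [-1.2, 0.9, 6.6]
gripper_width: 0.315
grip_force: 49.1
```

>>> move_arm(series=[{"tx":0,"ty":0,"tz":-0.5,"wx":0,"wy":0,"wz":0},{"tx":0,"ty":0,"tz":-1,"wx":0,"wy":0,"wz":0},{"tx":0,"ty":0,"tz":-1,"wx":0,"wy":0,"wz":0},{"tx":0,"ty":0,"tz":-1,"wx":0,"wy":0,"wz":0},{"tx":0,"ty":0,"tz":-1,"wx":0,"wy":0,"wz":0},{"tx":0,"ty":0,"tz":-1,"wx":0,"wy":0,"wz":0},{"tx":0,"ty":0,"tz":-1,"wx":0,"wy":0,"wz":0},{"tx":0,"ty":0,"tz":-1,"wx":0,"wy":0,"wz":0},{"tx":0,"ty":0,"tz":-0.5,"wx":0,"wy":0,"wz":0}])

```text
time_s: 30.92
tool_pos: [0.3964, -0.2363, 0.1706]
tcp_rot: [179.9, 0.0, 90.0]
ft_force: [0.5, 0.2, -0.9]
gripper_width: 0.314
grip_force: 49.6
```

>>> move_arm(series=[{"tx":-0.3,"ty":1,"tz":0,"wx":0,"wy":0,"wz":0},{"tx":-0.3,"ty":1,"tz":0,"wx":0,"wy":0,"wz":0},{"tx":-0.3,"ty":1,"tz":0,"wx":0,"wy":0,"wz":0},{"tx":-0.3,"ty":1,"tz":0,"wx":0,"wy":0,"wz":0},{"tx":-0.3,"ty":1,"tz":0,"wx":0,"wy":0,"wz":0},{"tx":-0.3,"ty":1,"tz":0,"wx":0,"wy":0,"wz":0},{"tx":-0.3,"ty":1,"tz":0,"wx":0,"wy":0,"wz":0},{"tx":-0.3,"ty":1,"tz":0,"wx":0,"wy":0,"wz":0},{"tx":-0.2,"ty":1,"tz":0,"wx":0,"wy":0,"wz":0},{"tx":0,"ty":0.5,"tz":0,"wx":0,"wy":0,"wz":0},{"tx":0,"ty":0,"tz":0,"wx":0,"wy":0,"wz":0},{"tx":0,"ty":0,"tz":0,"wx":0,"wy":0,"wz":0}])

```text
time_s: 32.42
tool_pos: [0.5853, -0.2881, 0.1691]
tcp_rot: [-179.9, -0.0, 90.0]
ft_force: [-0.7, -0.2, -1.2]
gripper_width: 0.322
grip_force: 49.7
```

```bash
python3 - <<'E'
from h import *
state(); s=robot.get_state()
d=shot('wrist'); save(d,'w9.png')
for r in robot.landmark_of('wrist','flange_c')[:2]: print(round(r['confidence'],2),np.round(r['pixel'],1),np.round(ray(d,r['pixel'],s['tool_pos'][2]+.001),4))
E
```

```text
t 32.425 p [ 0.5853 -0.2881  0.1691] r [-1.7994e+02 -1.0000e-02  8.9990e+01] w 0.322 gf 49.66425122693181 F [-0.7 -0.2 -1.2] j [ 34.4  29.9 -19.   94.7  11.2  57.3  11.7]
0.97 [321.5 263.1] [ 0.5864 -0.2892  0.1701]
```

View pics/w9.png

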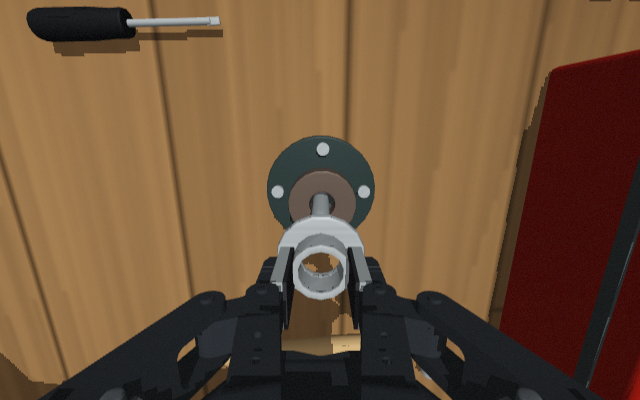

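The flange is level at (320,262), in line with the spindle at (321,205). Lowering.

>>> move_arm(series=[{"tx":0,"ty":0,"tz":1,"wx":0,"wy":0,"wz":0},{"tx":0,"ty":0,"tz":1,"wx":0,"wy":0,"wz":0},{"tx":0,"ty":0,"tz":0.5,"wx":0,"wy":0,"wz":0},{"tx":0,"ty":0,"tz":0.5,"wx":0,"wy":0,"wz":0},{"tx":0,"ty":0,"tz":0.4,"wx":0,"wy":0,"wz":0},{"tx":0,"ty":0,"tz":0,"wx":0,"wy":0,"wz":0}])

```text
time_s: 33.28
tool_pos: [0.5859, -0.2881, 0.1007]
tcp_rot: [-180.0, -0.0, 90.0]
ft_force: [0.6, 0.1, -0.8]
gripper_width: 0.319
grip_force: 49.7
```

```bash
python3 -c "
from h import *
state()"
```

```text
t 33.275 p [ 0.5859 -0.2881  0.1007] r [-1.7995e+02 -2.0000e-02  8.9990e+01] w 0.319 gf 49.66526965610683 F [ 0.6  0.1 -0.8] j [ 33.6  34.3 -18.1  97.3  13.1  50.5  10.1]
```

>>> move_arm(series=[{"tx":0,"ty":0,"tz":0.5,"wx":0,"wy":0,"wz":0},{"tx":0,"ty":0,"tz":0.5,"wx":0,"wy":0,"wz":0},{"tx":0,"ty":0,"tz":0.4,"wx":0,"wy":0,"wz":0},{"tx":0,"ty":0,"tz":0.1,"wx":0,"wy":0,"wz":0},{"tx":0,"ty":0,"tz":0,"wx":0,"wy":0,"wz":0}])

```text
time_s: 33.9
tool_pos: [0.5862, -0.2882, 0.0712]
tcp_rot: [-180.0, -0.0, 90.0]
ft_force: [0.7, -0.9, -0.9]
gripper_width: 0.315
grip_force: 49.7
```

>>> move_arm(series=[{"tx":0,"ty":0,"tz":0,"wx":0,"wy":0,"wz":0},{"tx":0,"ty":0,"tz":0,"wx":0,"wy":0,"wz":0},{"tx":0,"ty":0,"tz":0,"wx":0,"wy":0,"wz":0},{"tx":0,"ty":0,"tz":-1,"wx":0,"wy":0,"wz":0},{"tx":0,"ty":0,"tz":-1,"wx":0,"wy":0,"wz":0},{"tx":0,"ty":0,"tz":-1,"wx":0,"wy":0,"wz":0},{"tx":0,"ty":0,"tz":-1,"wx":0,"wy":0,"wz":0},{"tx":0,"ty":0,"tz":-1,"wx":0,"wy":0,"wz":0},{"tx":0,"ty":0,"tz":0,"wx":0,"wy":0,"wz":0}], hand=0.8)

```text
time_s: 35.02
tool_pos: [0.5874, -0.2887, 0.1737]
tcp_rot: [179.8, 0.1, 90.0]
ft_force: [0.8, 0.7, -0.6]
gripper_width: 0.799
grip_force: 0.0
```

```bash
python3 - <<'E'
from h import *
state()
d=shot('wrist'); save(d,'w10.png')
for r in robot.landmark_of('wrist','flange_c')[:2]: print(round(r['confidence'],2),np.round(r['pixel'],1),np.round(ray(d,r['pixel'],.071),4))
E
```

```text
t 35.025 p [ 0.5874 -0.2887  0.1737] r [1.798e+02 9.000e-02 8.998e+01] w 0.799 gf 0.0 F [ 0.8  0.7 -0.6] j [ 34.4  29.7 -19.1  94.4  11.1  57.6  11.7]
0.57 [320.7 201.8] [ 0.5885 -0.2861  0.071 ]
```

View pics/w10.png

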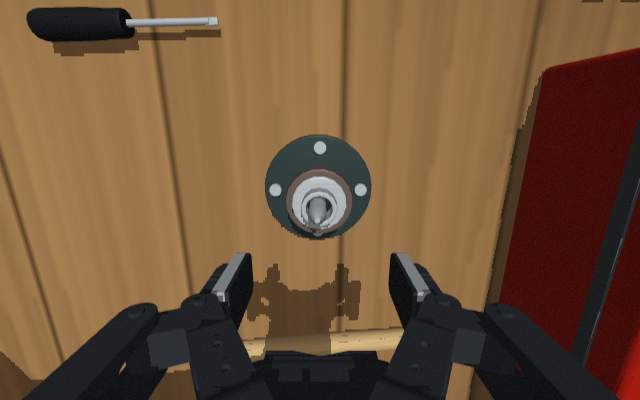

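The flange is home, wide side down, at (320,203) on the wheel. Moving to above the dark nut.

>>> move_arm(series=[{"tx":1,"ty":-0.3,"tz":0,"wx":0,"wy":0,"wz":0},{"tx":1,"ty":-0.3,"tz":0,"wx":0,"wy":0,"wz":0},{"tx":1,"ty":-0.3,"tz":0,"wx":0,"wy":0,"wz":0},{"tx":1,"ty":-0.3,"tz":0,"wx":0,"wy":0,"wz":0},{"tx":1,"ty":-0.3,"tz":0,"wx":0,"wy":0,"wz":0},{"tx":1,"ty":-0.3,"tz":0,"wx":0,"wy":0,"wz":0},{"tx":1,"ty":-0.3,"tz":0,"wx":0,"wy":0,"wz":0},{"tx":1,"ty":-0.3,"tz":0,"wx":0,"wy":0,"wz":0},{"tx":1,"ty":-0.3,"tz":0,"wx":0,"wy":0,"wz":0},{"tx":1,"ty":-0.3,"tz":0,"wx":0,"wy":0,"wz":0},{"tx":1,"ty":-0.3,"tz":0,"wx":0,"wy":0,"wz":0},{"tx":1,"ty":-0.3,"tz":0,"wx":0,"wy":0,"wz":0},{"tx":1,"ty":-0.3,"tz":0,"wx":0,"wy":0,"wz":0},{"tx":1,"ty":-0.3,"tz":0,"wx":0,"wy":0,"wz":0},{"tx":1,"ty":-0.3,"tz":0,"wx":0,"wy":0,"wz":0},{"tx":1,"ty":-0.3,"tz":0,"wx":0,"wy":0,"wz":0},{"tx":1,"ty":-0.3,"tz":0,"wx":0,"wy":0,"wz":0},{"tx":1,"ty":-0.3,"tz":0,"wx":0,"wy":0,"wz":0},{"tx":1,"ty":-0.3,"tz":0,"wx":0,"wy":0,"wz":0},{"tx":1,"ty":-0.3,"tz":0,"wx":0,"wy":0,"wz":0}])

```text
time_s: 37.62
tool_pos: [0.4656, 0.113, 0.1714]
tcp_rot: [180.0, 0.0, 90.0]
ft_force: [0.3, 0.1, 0.5]
gripper_width: 0.799
grip_force: 0.0
```

>>> move_arm(series=[{"tx":1,"ty":-0.4,"tz":0,"wx":0,"wy":0,"wz":0},{"tx":1,"ty":-0.4,"tz":0,"wx":0,"wy":0,"wz":0},{"tx":1,"ty":-0.4,"tz":0,"wx":0,"wy":0,"wz":0},{"tx":1,"ty":-0.4,"tz":0,"wx":0,"wy":0,"wz":0},{"tx":1,"ty":-0.5,"tz":0,"wx":0,"wy":0,"wz":0},{"tx":1,"ty":-0.5,"tz":0,"wx":0,"wy":0,"wz":0},{"tx":1,"ty":-0.5,"tz":0,"wx":0,"wy":0,"wz":0},{"tx":1,"ty":-0.5,"tz":0,"wx":0,"wy":0,"wz":0},{"tx":0.2,"ty":0,"tz":0,"wx":0,"wy":0,"wz":0},{"tx":0,"ty":0,"tz":0,"wx":0,"wy":0,"wz":0},{"tx":0,"ty":0,"tz":0,"wx":0,"wy":0,"wz":0},{"tx":0,"ty":0,"tz":0,"wx":0,"wy":0,"wz":0}])

```text
time_s: 39.12
tool_pos: [0.3946, 0.275, 0.1712]
tcp_rot: [180.0, 0.0, 89.9]
ft_force: [-0.4, 0.1, 0.3]
gripper_width: 0.798
grip_force: 0.0
```

```bash
python3 - <<'E'
from h import *
state()
d=shot('wrist'); save(d,'w11.png')
for r in robot.landmark_of('wrist','nut_c')[:4]: print(round(r['confidence'],2),np.round(r['pixel'],1),np.round(ray(d,r['pixel'],.01),4))
for r in robot.outline_of('wrist','nut_c')[:3]:
    m=r['region']; print(r['confidence'],r['bbox'],np.round(d['img'][m].mean(0)))
    c=max(cv2.findContours(m.astype(np.uint8),0,2)[0],key=cv2.contourArea)[:,0]
    W=np.array([ray(d,p,.016)[:2] for p in c]).astype(np.float32); h=cv2.convexHull(W)[:,0]
    a=np.deg2rad(np.arange(0,180,2)); w=[np.ptp(h@[np.cos(t),np.sin(t)]) for t in a]
    f=[w[i]+w[(i+30)%90]+w[(i+60)%90] for i in range(30)]
    i=int(np.argmin(f)); print('flat dirs',2*i,2*i+60,2*i+120,'w',np.round([w[i],w[i+30],w[i+60]],4),'centre',np.round((h.max(0)+h.min(0))/2,4))
E
```

```text
t 39.125 p [0.3946 0.275  0.1712] r [1.800e+02 2.000e-02 8.991e+01] w 0.798 gf 0.0 F [-0.4  0.1  0.3] j [-12.3  16.7 -34.9 116.7  12.4  50.2 -54.1]
0.87 [323.5 188.9] [0.3983 0.275  0.01  ]
0.87 [402.5 160.2] [0.4776 0.3046 0.01  ]
0.75 [332.6 118.8] [0.407  0.3445 0.01  ]
0.96 [304.2, 169.7, 342.2, 208.5] [69. 73. 71.]
flat dirs 22 82 142 w [0.0344 0.0377 0.0361] centre [0.3973 0.2755]
0.95 [382.4, 142.0, 424.6, 180.6] [ 28.  76. 147.]
flat dirs 46 106 166 w [0.035  0.0375 0.0398] centre [0.4769 0.3043]
0.7 [312.7, 94.8, 353.3, 140.5] [ 47.  95. 166.]
flat dirs 50 110 170 w [0.035  0.0355 0.0359] centre [0.4056 0.3458]
```

```bash
python3 -c "
import cv2
i=cv2.imread('pics/w11.png'); cv2.imwrite('pics/c11.png',cv2.resize(i[60:310,160:480],None,fx=2.4,fy=2.4,interpolation=cv2.INTER_CUBIC))"
```

```text
(no output)
```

View pics/c11.png

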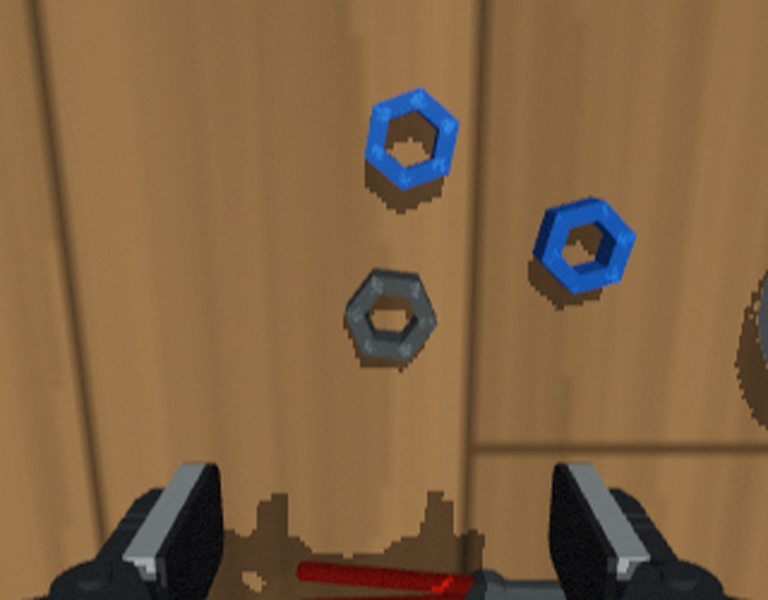

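In the crop, the dark nut is at (390,316) with its top flat facing about 83°. The blue nuts, at (412,140) and (585,245), lie along two of its flat directions, so I'll grip along the clear third one at 142° (yaw about 52).

>>> move_arm(series=[{"tx":0,"ty":0.1,"tz":0,"wx":0,"wy":0,"wz":0},{"tx":0,"ty":0,"tz":0,"wx":0,"wy":0,"wz":1},{"tx":0,"ty":0,"tz":0,"wx":0,"wy":0,"wz":1},{"tx":0,"ty":0,"tz":0,"wx":0,"wy":0,"wz":1},{"tx":0,"ty":0,"tz":0,"wx":0,"wy":0,"wz":1},{"tx":0,"ty":0,"tz":0,"wx":0,"wy":0,"wz":1},{"tx":0,"ty":0,"tz":0,"wx":0,"wy":0,"wz":1},{"tx":0,"ty":0,"tz":0,"wx":0,"wy":0,"wz":0.25},{"tx":0,"ty":0,"tz":1,"wx":0,"wy":0,"wz":0},{"tx":0,"ty":0,"tz":1,"wx":0,"wy":0,"wz":0},{"tx":0,"ty":0,"tz":1,"wx":0,"wy":0,"wz":0},{"tx":0,"ty":0,"tz":0,"wx":0,"wy":0,"wz":0},{"tx":0,"ty":0,"tz":0,"wx":0,"wy":0,"wz":0}])

```text
time_s: 40.9
tool_pos: [0.3965, 0.2762, 0.1119]
tcp_rot: [180.0, -0.0, 52.5]
ft_force: [-0.0, -0.2, -0.1]
gripper_width: 0.799
grip_force: 0.0
```

```bash
python3 - <<'E'
from h import *
state()
d=shot('wrist'); save(d,'w12.png')
for r in robot.landmark_of('wrist','nut_c')[:4]: print(round(r['confidence'],2),np.round(r['pixel'],1),np.round(ray(d,r['pixel'],.01),4))
E
```

```text
t 40.9 p [0.3965 0.2762 0.1119] r [ 1.800e+02 -4.000e-02  5.253e+01] w 0.799 gf 0.0 F [-0.  -0.2 -0.1] j [-20.   20.9 -26.5 119.6  13.7  42.3 -92.6]
0.84 [374.9 118.1] [0.4744 0.3062 0.01  ]
0.64 [321.3 207.5] [0.3973 0.2738 0.01  ]
0.61 [273.3 130.5] [0.4057 0.347  0.01  ]
```

View pics/w12.png

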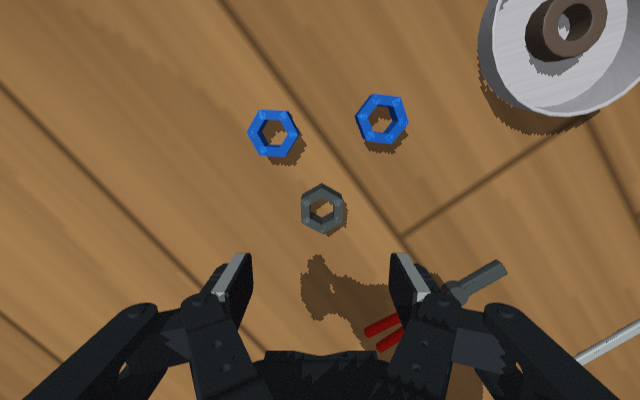

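The nut at (322,210) now has its flats facing the pads, and nothing stands in the finger paths. The worn wheel is visible in the tin at (570,25). Grasping.

>>> move_arm(series=[{"tx":0,"ty":0,"tz":1,"wx":0,"wy":0,"wz":0},{"tx":0,"ty":0,"tz":1,"wx":0,"wy":0,"wz":0},{"tx":0,"ty":0,"tz":1,"wx":0,"wy":0,"wz":0},{"tx":0,"ty":0,"tz":1,"wx":0,"wy":0,"wz":0},{"tx":0,"ty":0,"tz":1,"wx":0,"wy":0,"wz":0},{"tx":0,"ty":0,"tz":0.4,"wx":0,"wy":0,"wz":0},{"tx":0,"ty":0,"tz":0,"wx":0,"wy":0,"wz":0},{"tx":0,"ty":0,"tz":0,"wx":0,"wy":0,"wz":0}])

```text
time_s: 42.0
tool_pos: [0.3967, 0.2763, 0.0041]
tcp_rot: [180.0, -0.1, 52.5]
ft_force: [0.3, -0.0, -0.6]
gripper_width: 0.8
grip_force: 0.0
```

>>> move_arm(series=[{"tx":0,"ty":0,"tz":0,"wx":0,"wy":0,"wz":0},{"tx":0,"ty":0,"tz":0,"wx":0,"wy":0,"wz":0},{"tx":0,"ty":0,"tz":0,"wx":0,"wy":0,"wz":0},{"tx":0,"ty":0,"tz":0,"wx":0,"wy":0,"wz":0},{"tx":0,"ty":0,"tz":0,"wx":0,"wy":0,"wz":0},{"tx":0,"ty":0,"tz":0,"wx":0,"wy":0,"wz":0}], hand=0.15, grip_force=50)

```text
time_s: 42.75
tool_pos: [0.3966, 0.276, 0.0039]
tcp_rot: [180.0, -0.0, 52.5]
ft_force: [-0.2, 0.3, 6.9]
gripper_width: 0.383
grip_force: 49.8
```

>>> move_arm(series=[{"tx":0,"ty":0,"tz":-0.5,"wx":0,"wy":0,"wz":0},{"tx":0,"ty":0,"tz":-1,"wx":0,"wy":0,"wz":0},{"tx":0,"ty":0,"tz":-1,"wx":0,"wy":0,"wz":0},{"tx":0,"ty":0,"tz":-1,"wx":0,"wy":0,"wz":0},{"tx":0,"ty":0,"tz":-1,"wx":0,"wy":0,"wz":0},{"tx":0,"ty":0,"tz":-1,"wx":0,"wy":0,"wz":0},{"tx":0,"ty":0,"tz":-1,"wx":0,"wy":0,"wz":0},{"tx":0,"ty":0,"tz":-1,"wx":0,"wy":0,"wz":0},{"tx":0,"ty":0,"tz":-0.8,"wx":0,"wy":0,"wz":0},{"tx":0,"ty":0,"tz":0,"wx":0,"wy":0,"wz":-1},{"tx":0,"ty":0,"tz":0,"wx":0,"wy":0,"wz":-1},{"tx":0,"ty":0,"tz":0,"wx":0,"wy":0,"wz":-1},{"tx":0,"ty":0,"tz":0,"wx":0,"wy":0,"wz":-1},{"tx":0,"ty":0,"tz":0,"wx":0,"wy":0,"wz":-1},{"tx":0,"ty":0,"tz":0,"wx":0,"wy":0,"wz":-1},{"tx":0,"ty":0,"tz":0,"wx":0,"wy":0,"wz":-0.25},{"tx":0,"ty":0,"tz":0,"wx":0,"wy":0,"wz":0}])

```text
time_s: 44.88
tool_pos: [0.3962, 0.2757, 0.1694]
tcp_rot: [-180.0, 0.0, 89.9]
ft_force: [-0.1, 0.1, -0.8]
gripper_width: 0.387
grip_force: 50.0
```

>>> move_arm(series=[{"tx":-1,"ty":0.4,"tz":0,"wx":0,"wy":0,"wz":0},{"tx":-1,"ty":0.4,"tz":0,"wx":0,"wy":0,"wz":0},{"tx":-1,"ty":0.4,"tz":0,"wx":0,"wy":0,"wz":0},{"tx":-1,"ty":0.4,"tz":0,"wx":0,"wy":0,"wz":0},{"tx":-1,"ty":0.4,"tz":0,"wx":0,"wy":0,"wz":0},{"tx":-1,"ty":0.4,"tz":0,"wx":0,"wy":0,"wz":0},{"tx":-1,"ty":0.4,"tz":0,"wx":0,"wy":0,"wz":0},{"tx":-1,"ty":0.4,"tz":0,"wx":0,"wy":0,"wz":0},{"tx":-1,"ty":0.4,"tz":0,"wx":0,"wy":0,"wz":0},{"tx":-1,"ty":0.4,"tz":0,"wx":0,"wy":0,"wz":0},{"tx":-1,"ty":0.4,"tz":0,"wx":0,"wy":0,"wz":0},{"tx":-1,"ty":0.4,"tz":0,"wx":0,"wy":0,"wz":0},{"tx":-1,"ty":0.4,"tz":0,"wx":0,"wy":0,"wz":0},{"tx":-1,"ty":0.4,"tz":0,"wx":0,"wy":0,"wz":0},{"tx":-1,"ty":0.4,"tz":0,"wx":0,"wy":0,"wz":0},{"tx":-1,"ty":0.4,"tz":0,"wx":0,"wy":0,"wz":0},{"tx":-1,"ty":0.4,"tz":0,"wx":0,"wy":0,"wz":0},{"tx":-1,"ty":0.4,"tz":0,"wx":0,"wy":0,"wz":0},{"tx":-1,"ty":0.4,"tz":0,"wx":0,"wy":0,"wz":0},{"tx":-1,"ty":0.4,"tz":0,"wx":0,"wy":0,"wz":0}])

```text
time_s: 47.38
tool_pos: [0.5567, -0.1254, 0.1693]
tcp_rot: [180.0, -0.0, 90.0]
ft_force: [-0.6, -0.5, -0.2]
gripper_width: 0.385
grip_force: 50.0
```

>>> move_arm(series=[{"tx":-1,"ty":0.3,"tz":0,"wx":0,"wy":0,"wz":0},{"tx":-1,"ty":0.3,"tz":0,"wx":0,"wy":0,"wz":0},{"tx":-1,"ty":0.3,"tz":0,"wx":0,"wy":0,"wz":0},{"tx":-1,"ty":0.3,"tz":0,"wx":0,"wy":0,"wz":0},{"tx":-1,"ty":0.3,"tz":0,"wx":0,"wy":0,"wz":0},{"tx":-1,"ty":0,"tz":0,"wx":0,"wy":0,"wz":0},{"tx":-1,"ty":0,"tz":0,"wx":0,"wy":0,"wz":0},{"tx":-1,"ty":0,"tz":0,"wx":0,"wy":0,"wz":0},{"tx":-0.2,"ty":0,"tz":0,"wx":0,"wy":0,"wz":0},{"tx":0,"ty":0,"tz":0,"wx":0,"wy":0,"wz":0},{"tx":0,"ty":0,"tz":0,"wx":0,"wy":0,"wz":0},{"tx":0,"ty":0,"tz":0,"wx":0,"wy":0,"wz":0}])

```text
time_s: 48.88
tool_pos: [0.5864, -0.2872, 0.1694]
tcp_rot: [180.0, -0.0, 90.1]
ft_force: [0.3, 0.5, -0.5]
gripper_width: 0.384
grip_force: 50.0
```

```bash
python3 - <<'E'
from h import *
state(); s=robot.get_state()
d=shot('wrist'); save(d,'w13.png')
for r in robot.landmark_of('wrist','nut_c')[:2]: print(round(r['confidence'],2),np.round(r['pixel'],1),np.round(ray(d,r['pixel'],s['tool_pos'][2]+.006),4))
for r in robot.landmark_of('wrist','flange_c')[:2]: print(round(r['confidence'],2),np.round(r['pixel'],1),np.round(ray(d,r['pixel'],.071),4))
E
```

```text
t 48.875 p [ 0.5864 -0.2872  0.1694] r [ 1.7999e+02 -2.0000e-02  9.0070e+01] w 0.384 gf 49.9508588318713 F [ 0.3  0.5 -0.5] j [ 35.   30.1 -20.   94.6  11.7  57.5  11.2]
0.94 [318.5 268.7] [ 0.586  -0.2889  0.1754]
0.77 [320.5 209.3] [ 0.587  -0.2898  0.071 ]
```

View pics/w13.png

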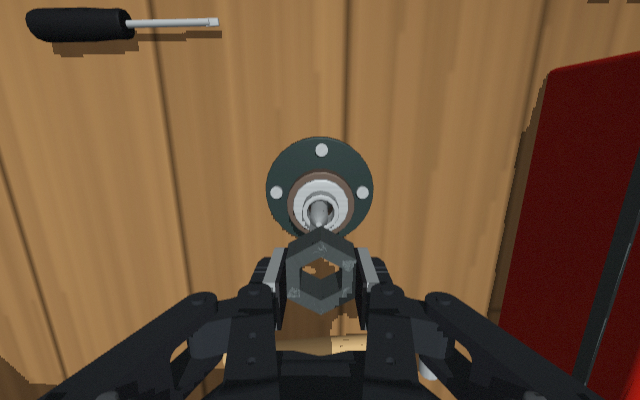

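The nut is held square at (320,270), over the spindle with the flange at (321,205). Lowering gently.

>>> move_arm(series=[{"tx":0,"ty":0,"tz":1,"wx":0,"wy":0,"wz":0},{"tx":0,"ty":0,"tz":1,"wx":0,"wy":0,"wz":0},{"tx":0,"ty":0,"tz":0.4,"wx":0,"wy":0,"wz":0},{"tx":0,"ty":0,"tz":0.3,"wx":0,"wy":0,"wz":0},{"tx":0,"ty":0,"tz":0.3,"wx":0,"wy":0,"wz":0},{"tx":0,"ty":0,"tz":0.3,"wx":0,"wy":0,"wz":0},{"tx":0,"ty":0,"tz":0.3,"wx":0,"wy":0,"wz":0},{"tx":0,"ty":0,"tz":0,"wx":0,"wy":0,"wz":0}])

```text
time_s: 50.02
tool_pos: [0.5859, -0.2881, 0.0968]
tcp_rot: [-180.0, -0.0, 90.0]
ft_force: [0.6, 0.4, -0.9]
gripper_width: 0.388
grip_force: 49.9
```

>>> move_arm(series=[{"tx":0,"ty":0,"tz":0.3,"wx":0,"wy":0,"wz":0},{"tx":0,"ty":0,"tz":0.15,"wx":0,"wy":0,"wz":0},{"tx":0,"ty":0,"tz":0,"wx":0,"wy":0,"wz":0}])

```text
time_s: 50.4
tool_pos: [0.586, -0.2881, 0.088]
tcp_rot: [-180.0, -0.0, 90.0]
ft_force: [-0.5, -1.2, -1.4]
gripper_width: 0.386
grip_force: 49.9
```

>>> move_arm(series=[{"tx":0,"ty":0,"tz":0,"wx":0,"wy":0,"wz":0},{"tx":0,"ty":0,"tz":0,"wx":0,"wy":0,"wz":0},{"tx":0,"ty":0,"tz":0,"wx":0,"wy":0,"wz":0},{"tx":0,"ty":0,"tz":-1,"wx":0,"wy":0,"wz":0},{"tx":0,"ty":0,"tz":-1,"wx":0,"wy":0,"wz":0},{"tx":0,"ty":0,"tz":-1,"wx":0,"wy":0,"wz":0},{"tx":0,"ty":0,"tz":-1,"wx":0,"wy":0,"wz":0},{"tx":-1,"ty":0,"tz":-0.3,"wx":0,"wy":0,"wz":0},{"tx":-1,"ty":0,"tz":0,"wx":0,"wy":0,"wz":0},{"tx":0,"ty":0,"tz":0,"wx":0,"wy":0,"wz":0}], hand=0.8)

```text
time_s: 51.65
tool_pos: [0.5845, -0.3319, 0.1731]
tcp_rot: [-179.9, 0.0, 89.7]
ft_force: [-0.8, -0.2, 0.2]
gripper_width: 0.8
grip_force: 0.0
```

```bash
python3 - <<'E'
from h import *
state()
d=shot('wrist'); s=shot('scene')
for c,e in (('wrist',d),('scene',s)):
    for n,z in (('nut_c',.092),('flange_c',.071),('wheel_c',.05),('worn_c',.013),('paste_c',.013)):
        for r in robot.landmark_of(c,n)[:1]: print(c,n,round(r['confidence'],2),np.round(r['pixel'],1),np.round(ray(e,r['pixel'],z),4))
a=cv2.resize(d['img'][130:330,220:420],None,fx=2,fy=2); b=cv2.resize(s['img'][120:220,150:250],(400,400))
cv2.imwrite('pics/fin.png',np.hstack([a,b])[:,:,::-1])
E
```

```text
t 51.65 p [ 0.5845 -0.3319  0.1731] r [-1.7988e+02  5.0000e-02  8.9710e+01] w 0.8 gf 0.0 F [-0.8 -0.2  0.2] j [ 37.7  31.5 -19.3  91.5  11.7  59.1  14.7]
wrist nut_c 0.69 [317.2 159.6] [ 0.5827 -0.2908  0.092 ]
wrist flange_c 0.87 [325.  155.7] [ 0.5887 -0.2906  0.071 ]
wrist wheel_c 0.82 [321.5 151.8] [ 0.5859 -0.2898  0.05  ]
wrist paste_c 0.27 [322.4 157.8] [ 0.5868 -0.2999  0.013 ]
scene nut_c 0.81 [432.6 284.4] [0.5149 0.3092 0.092 ]
scene flange_c 0.73 [202.7 154.1] [ 0.5844 -0.2937  0.071 ]
scene wheel_c 0.69 [209.2 163.4] [ 0.5854 -0.276   0.05  ]
scene worn_c 0.72 [382.7 325.3] [0.6148 0.2773 0.013 ]
scene paste_c 0.82 [276.8 259.9] [0.6516 0.018  0.013 ]
```

View pics/fin.png

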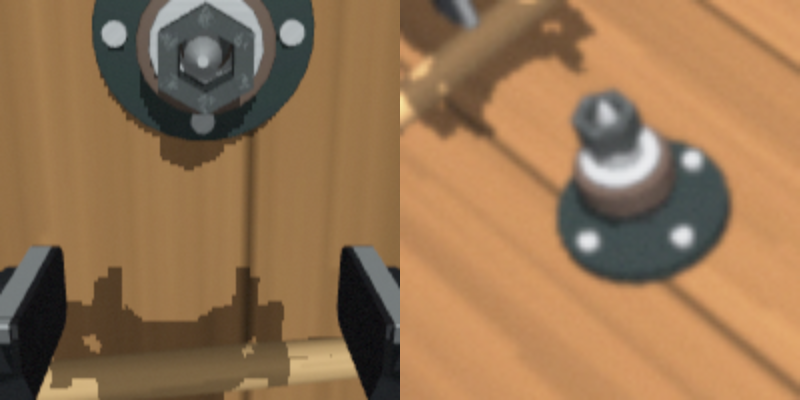

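The final picture shows base, wheel, flange and nut stacked level, with the tip out of the nut at (205,55) in the left half and (605,110) in the right half. The networks place the worn wheel in the tin and find the paste tin where it was at the start. Handing in.

```bash
python3 -c "
from h import *
print(robot.job_done())"
```

```text
the job is handed in; nothing more can be done
None
```

The job is handed in, though no verdict came back: the worn wheel is in the scrap tin, and the new wheel, flange (wide side down) and nut are stacked on the spindle. The paste tin and blue nuts were left alone, and it took about 52 s of the 134 s allowed.

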